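Load the felt pens into the gravity-feed magazine

ROBOT

A 6-joint arm with a two-finger parallel gripper is mounted at the origin on a cart in front of the work surface, level with it; the furniture and walls round the work are solid. World frame = base frame: x ahead of the robot, y to its left, z up, the work surface at z = 0. Lengths are in mm, angles in rad, forces in N, time in s.
With the tool pointing down it reaches from about 425 to 950 mm from the base axis. Payload 14.7 kg.
Tool frame: the origin (TCP) lies midway between the tips of the shut fingers; the grasp point (between the pads) lies env.tcp_to_grasp behind it (env.tcp_to_grasp is the distance from the TCP to the grasp point, in mm); z points along the fingers, y is the line along which they close (so a half turn about z gives the same grasp; the last joint's range is limited). The gripper opens to 85 mm and grips with 20 to 120 N. Pads are 22 mm wide; open, the fingers measure 114 mm over their backs; the gripper's body (76 mm by 85 mm) begins 54 mm behind the grasp point. The pads swing forward as they close: fully open they stand 13 mm farther back than shut.
Start: joints at [1.141, 0.48, 1.596, -0, 1.065, -0.047], TCP at [242.763, 602.958, 231.297] pointing down, gripper open.
Joint ranges: [-2.75, 2.75], [-0.82, 2.05], [0.23, 2.67], [-1.56, 4.7], [0.09, 2.69], [-2.92, 2.92]. Speed limits (rad/s): [1.89, 1.89, 2.39, 3.01, 3.01, 3.01].

INTERFACE

Orientations are given as a rotation vector (axis times angle).
In Python, from rig import env gives the robot as it stands.
- The arm moves only by the tool apply_moves, never from a script. Its argument "increments" is a list of rows, each a list of 3 entries, a list of its own where there are three numbers: the shift along the tool's x, y, z as a fraction of full scale, then the turn about the tool's z as a fraction of full scale, then the opening, from 0 (shut) to 1 (fully open). In form: [[[dx, dy, dz], yaw, grip], ...]. A call has 1 to 10 rows; each row is the pose to reach, as a shift and turn from the pose commanded when the call began, along the tool's axes at that moment, turning the shorter way round; what a row does not reach only later rows make up. Full scale, the value 1, is 0.25 m for a shift and 360 degrees for a turn. A row lasts 1/8 s, in which the tool goes at most 62.5 mm and 10.7 degrees, less where a joint would pass 70% of its speed; a pose out of reach is approached as far as the arm can. A call with a number of a shift or a turn outside -1 to 1 is refused whole. A call with a gripper value outside its range is refused whole. The fingers move at their own pace and stop on an object; "squeeze" is the grip in N (left out, the last holds). Time passes only in rows, so rows that repeat a pose let the fingers close. It gives the time, the measured TCP pose, the force, the opening and the grip force at its end, in the units of the state.
- env.get_state(): the state, without advancing time (a new reading comes with each control period).
- env.get_image(name): name is "side" or "top"; returns (picture, depth): 420x560x3 uint8, red, green, blue; 420x560 float32, mm along the optical axis (not along the pixel's ray), 0 where there is no reading.
- env.get_calibration(name): a dict with "fx", "fy", "cx", "cy" (pixels), "world_from_camera" (4x4, takes a point from camera to world coordinates). Camera axes: x right, y down, z forward; pixel columns grow to the right and rows downward; lengths in mm; the calibration is good to about 2 mm. A picture is of the moment at which its call begins. get_calibration takes no time and is no camera call.
- env.hand_in(): hands the job in; it is judged then, once.
Trained networks look in the newest picture that a camera, given by its name, has taken for a name from the list of things; names that differ only in an ending like _2 or _b are one class to them, and where a whole thing is asked for, a point or a joint stands for the part that bears it (a point fixed in the world has none). Each returns a list of dicts, best first, with "conf" (0 to 1); they miss things now and then, are a little off and sometimes report something else, mostly with a low value. They report only what shows in the picture. A call takes as long as a camera call. They do not tell look-alikes from the thing itself.
- env.look_for(query, camera): "box" ([left, top, right, bottom] in pixels, round what is visible of it).
- env.spot_point(query, camera): "point" ([column, row] in pixels: a listed point, or the origin of a listed thing).
The state is a dict: "t": time; "joint_positions": joint angles; "joint_vel": joint speeds; "effort": joint torques, N m; "tcp_pos": TCP position; "tcp_rot": TCP orientation; "contact_force": force on the tool from outside, world axes, zero at the start; "ft_torque": the same for the moment, N m; "gripper_width": finger opening in mm; "grip_force": force on a finger pad.
Only numpy, scipy, OpenCV 4.12 (cv2) and the standard library are available. Lean on these libraries where they do the work, as an engineer would, in place of code of your own. Each camera call takes 0.05 s, during which the arm holds its last target. There are 200 camera calls.

TASK

Load the two felt pens that lie to the left and right of the wooden pen magazine into it from above, one lying flat on top of the other, so that the light-blue pen comes out of the outlet at the bottom first and the purple one after it. Each pen must lie level in both white guide channels, either way round, all the way down; then let go.

Things in the scene. Friction and masses are not known exactly. Their poses are not given: they have to be found in the camera images.
- pen_blue_mid (a point): The light-blue capped felt pen lying on the table to one side of the magazine (not one at the far back): 139 mm long, 14 mm across and 16 mm high as it lies (it does not roll), 14 g. This point is the middle of the pen, half-way along and half-way up (8 mm above the table). Its y axis runs along the pen, x across it, z up. Pinch it across the middle from above.
- pen_purple_mid (a point): The purple capped felt pen lying on the table to one side of the magazine (not one at the far back): 139 mm long, 14 mm across and 16 mm high as it lies (it does not roll), 14 g. This point is the middle of the pen, half-way along and half-way up (8 mm above the table). Its y axis runs along the pen, x across it, z up. Pinch it across the middle from above.
- magazine: Fixed wooden pen magazine. Origin on the table under the slot's middle; y along the slot, -x to the outlet and catch tray. Wooden end cheeks, tops 78 mm high, with a white guide channel 40 mm long inside each. Between the channels, 39 mm either side of the middle, it is open to front and back for the fingers: only the 6 mm base board is there (tray lip at x -55 mm: 10 mm high).
- magazine_slot (a point): Middle of the slot's floor, 14 mm above the table; axes as the magazine. Slot: 19 mm wide, 159 mm long, straight up to 42 mm above this point, then flaring to 43 mm wide at 62 mm above it. A pen on the floor has its middle 8 mm above this point, the pen upon it 24 mm. The outlet is a 21 mm high gap in front above a 5 mm stop lip: the lowest pen comes out first.
Not all that is in view belongs to the job. Several things look just like the part that bears pen_blue_mid: the one meant starts farthest to the robot's right.

How it is judged:
By the outcome, as a careful person would: the job done as asked, in the order asked, and still so for the second after the job is handed in, with the robot touching nothing.
It also fails if it takes over 56 s, if anything falls off the work surface, if the arm or the gripper's body presses on something with over 40 N, if the wrist force passes 120 N, or if a joint passes its speed limit or range.

## Working session

There is one attempt and no reset: what is moved stays moved. The work goes in short steps, Python scripts to look and compute and a tool call to move; the robot and the scene stay as the last step left them, time stands still between calls to the robot, and variables do not carry over. Pictures are saved under pics/ and viewed, at most 10 in all, crops included, and the job is handed in when it is done.

Besides the shell and the picture viewer there is one more tool, called after ">>>" as name(argument=value, ...), one argument or row to a line, values as JSON. apply_moves: Moves the arm, as the interface text tells. Shift numbers are shares of 0.25 m and turn numbers shares of 360 degrees, none past 1 either way. Its arguments: {"type":"object","properties":{"increments":{"type":"array"},"squeeze":{"type":"number"}},"required":["increments"]}

```bash
mkdir -p pics; ls; python3 - <<'E'
from rig import env
import cv2,numpy as np
print(env.tcp_to_grasp, env.get_state())
for n in ("top","side"):
    im,d=env.get_image(n); cv2.imwrite(f"pics/{n}0.png",im[:,:,::-1]); np.savez(f"{n}0.npz",im=im,d=d)
    print(env.get_calibration(n))
    for q in ("pen_blue_mid","pen_purple_mid","magazine","magazine_slot"):
        print(n,q,[(np.round(r['point']).tolist(),round(r['conf'],2)) for r in env.spot_point(q,n)])
E
```

```text
pics
18.700000000000003 {'t': 0.0, 'joint_positions': array([ 1.14141635e+00,  4.80861203e-01,  1.59687517e+00,  1.15491158e-07,
        1.06506020e+00, -4.66099489e-02]), 'joint_vel': array([-0.00167848, -0.00021929, -0.00022735, -0.00020069,  0.00052725,
        0.00092621]), 'effort': array([-1.30174299e-04, -9.50664353e+01, -4.30168319e+01, -1.20792297e-04,
        1.22084070e-02,  1.66458485e-04]), 'tcp_pos': array([242.58822898, 602.60096842, 230.6528361 ]), 'tcp_rot': array([-5.97535972e-01, -3.08395329e+00,  1.83760516e-03]), 'contact_force': array([ 0.3862105 ,  0.04158783, -0.62614317]), 'ft_torque': array([ 0.02772015,  0.05346222, -0.04692458]), 'grip_force': 0.0, 'gripper_width': 85.82059987883484}
{'fx': 459.4700196337577, 'fy': 459.4700196337577, 'cx': 284.62287727612585, 'cy': 217.31638175186697, 'world_from_camera': array([[-1.90412693e-02, -9.89744953e-01,  1.41571032e-01,
         3.16983293e+02],
       [-9.99722685e-01,  2.08099011e-02,  1.10227756e-02,
         3.58597109e+00],
       [-1.38558157e-02, -1.41321885e-01, -9.89866729e-01,
         1.10917542e+03],

[... 305 characters left out ...]
4.0, 184.0], 0.66)]
{'fx': 388.145101652967, 'fy': 388.145101652967, 'cx': 279.148995804807, 'cy': 206.89876531900725, 'world_from_camera': array([[-9.98618042e-01,  1.63255086e-02, -4.99548243e-02,
         5.09801469e+02],
       [ 5.01092534e-02,  5.82356015e-01, -8.11388029e-01,
         7.52698380e+02],
       [ 1.58451702e-02, -8.12769924e-01, -5.82369283e-01,
         5.76933723e+02],
       [ 0.00000000e+00,  0.00000000e+00,  0.00000000e+00,
         1.00000000e+00]])}
side pen_blue_mid [([317.0, 212.0], 0.74), ([260.0, 157.0], 0.41)]
side pen_purple_mid [([290.0, 313.0], 0.93)]
side magazine [([263.0, 156.0], 0.75), ([240.0, 210.0], 0.56)]
side magazine_slot [([245.0, 201.0], 0.71)]
```

View pics/top0.png

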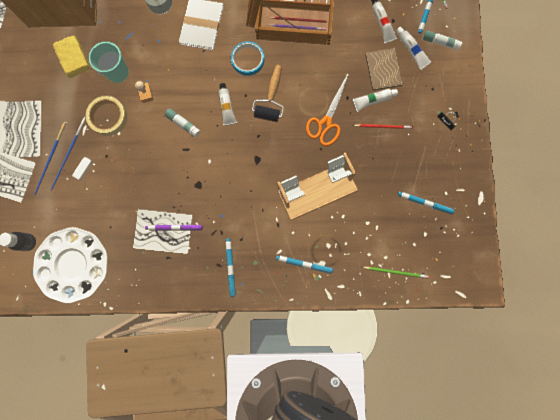

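View pics/side0.png

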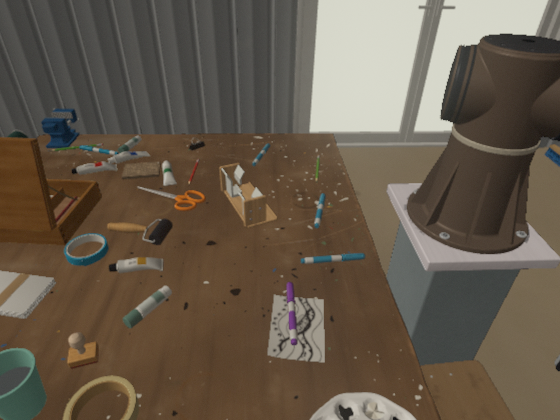

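The candidates for the blue pen in the top view are (230,268), (304,264) and (426,202), plus one at the far back at (427,15). Robot right is image right, so (426,202) is the one meant. Purple is at (175,228). The magazine is at (317,187), with its tray facing the robot. I'll confirm with one crop and measure.

```bash
cat > h.py <<'E'
from rig import env
import cv2,numpy as np
def ray(n,uv,z):
    c=env.get_calibration(n);T=c['world_from_camera'];uv=np.atleast_2d(uv).astype(float)
    r=np.c_[(uv[:,0]-c['cx'])/c['fx'],(uv[:,1]-c['cy'])/c['fy'],np.ones(len(uv))]@T[:3,:3].T
    return T[:3,3]+r*((z-T[2,3])/r[:,2])[:,None]
def cloud(n,d):
    c=env.get_calibration(n);T=c['world_from_camera'];v,u=np.mgrid[:420,:560]
    return (np.dstack([(u-c['cx'])/c['fx']*d,(v-c['cy'])/c['fy']*d,d])@T[:3,:3].T+T[:3,3])
def mask(im,h0,h1,roi,s=90,v=50):
    hsv=cv2.cvtColor(im,cv2.COLOR_RGB2HSV);m=cv2.inRange(hsv,(h0,s,v),(h1,255,255))
    o=np.zeros_like(m);a,b,c,d=roi;o[b:d,a:c]=m[b:d,a:c];return o
def pen(n,im,h0,h1,roi,z=9):
    v,u=np.nonzero(mask(im,h0,h1,roi));p=ray(n,np.c_[u,v],z)[:,:2]
    (c,s,a)=cv2.minAreaRect(p.astype(np.float32));b=cv2.boxPoints((c,s,a))
    e=max([b[1]-b[0],b[2]-b[1]],key=np.linalg.norm);ang=np.degrees(np.arctan2(e[1],e[0]))%180
    return np.round(c,1),np.round(s,1),round(float(ang),1),len(u)
E
python3 - <<'E'
from h import *
t=np.load('top0.npz');s=np.load('side0.npz')
print('blue top',pen('top',t['im'],90,112,(390,180,465,225)))
print('blue side',pen('side',s['im'],90,112,(245,140,275,165)))
print('pur top',pen('top',t['im'],120,150,(135,215,215,240)))
print('pur side',pen('side',s['im'],120,150,(275,275,310,350)))
for n,z,roi in(('top',t,(270,145,365,225)),('side',s,(210,155,285,230))):
    P=cloud(n,z['d']);a,b,c,d=roi;Q=P[b:d,a:c].reshape(-1,3);C=z['im'][b:d,a:c].reshape(-1,3).astype(int)
    hi=Q[(Q[:,2]>70)&(Q[:,2]<90)][:,:2].astype(np.float32);print(n,len(hi),cv2.minAreaRect(hi))
    for lo,hi_ in((2,12),(30,60),(60,85)):
        k=(Q[:,2]>lo)&(Q[:,2]<hi_);print(lo,k.sum(),cv2.minAreaRect(Q[k][:,:2].astype(np.float32)))
    w=(C.min(1)>165)&(Q[:,2]>12);print('white',w.sum(),Q[w].mean(0) if w.any() else '')
a=cv2.resize(t['im'][145:225,270:365],None,fx=4,fy=4,interpolation=cv2.INTER_CUBIC)
b=cv2.resize(t['im'][165:245,385:480],None,fx=4,fy=4,interpolation=cv2.INTER_CUBIC)
cv2.imwrite('pics/crop0.png',np.hstack([a,b])[:,:,::-1])
E
```

```text
blue top (array([ 504.3, -326.2]), array([138. ,  12.5]), 69.1, 186)
blue side (array([ 503.5, -324.1]), array([139.1,  11.6]), 69.4, 43)
pur top (array([456.3, 286.4]), array([136.1,   9.8]), 88.8, 184)
pur side (array([455.9, 287.4]), array([141.2,  12.2]), 89.0, 253)
top 351 ((554.4502563476562, -58.90473937988281), (54.66706466674805, 175.2313995361328), 22.766313552856445)
2 1926 ((556.2811279296875, -65.13532257080078), (231.63250732421875, 198.3248748779297), 88.77445983886719)
30 224 ((551.6944580078125, -59.28380584716797), (49.814579010009766, 175.4136199951172), 22.823984146118164)
60 546 ((554.4502563476562, -58.90473937988281), (54.66706466674805, 175.2313995361328), 22.766313552856445)
white 296 [552.94248452 -62.38216597  48.4119987 ]
side 285 ((553.0560302734375, -55.773712158203125), (54.191532135009766, 175.22052001953125), 22.33600616455078)
2 1129 ((550.1458129882812, -144.3507537841797), (368.6499938964844, 227.64601135253906), 88.7879638671875)
30 452 ((553.70361328125, -54.586181640625), (53.65367889404297, 175.501708984375), 22.646595001220703)
60 492 ((553.057373046875, -55.801795959472656), (55.4493522644043, 175.18417358398438), 22.774513244628906)
white 85 [544.50698849 -72.62392421  67.11161059]
```

View pics/crop0.png

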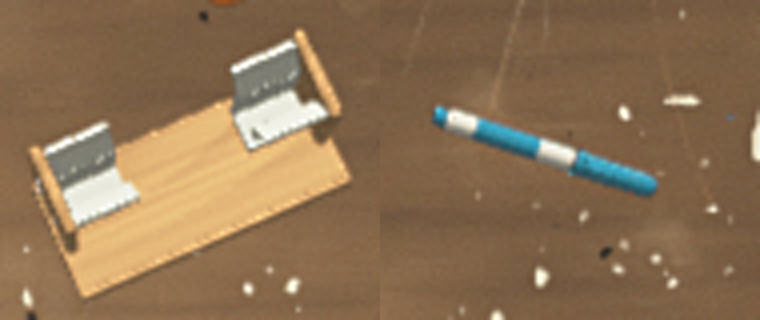

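The crop shows two white channels between the cheeks with the tray side facing the robot. The light-blue pen sits at full-frame (426,202), rightmost, so it is confirmed. Next I'll write a helper that works out increments and check where the slot sits between the cheeks.

```bash
cat >> h.py <<'E'
def state():
    s=env.get_state();R,_=cv2.Rodrigues(np.array(s['tcp_rot']));return s,R
def need(p,ya=None,q=None):
    """fractions to reach TCP p (world) with tool y at angle ya deg"""
    s,R=state();p0=s['tcp_pos'] if q is None else np.array(q);f=R.T@(np.array(p)-p0)/250
    y=np.degrees(np.arctan2(R[1,1],R[0,1]));t=None if ya is None else -((ya-y+180)%360-180)/360
    print('t',round(s['t'],2),'shift',np.round(f,4),'turn',t and round(float(t),4),'yAng',round(float(y),2),'tcp',np.round(s['tcp_pos'],1),'w',round(s['gripper_width'],1))
E
python3 - <<'E'
from h import *
need((430,430,200),-20.75);need((560,250,200),-20.75);
t=np.load('top0.npz');s=np.load('side0.npz')
a=np.radians(22.75);ex=np.array([np.cos(a),np.sin(a)]);ey=np.array([-ex[1],ex[0]])
for n,z,roi,c in(('top',t,(270,145,365,225),(554.4,-58.9)),('side',s,(210,155,285,230),(553.1,-55.8))):
    P=cloud(n,z['d']);A,B,C,D=roi;Q=P[B:D,A:C].reshape(-1,3);I=z['im'][B:D,A:C].reshape(-1,3)
    X=(Q[:,:2]-c)@ex;Y=(Q[:,:2]-c)@ey
    for lo,hi in((10,18),(20,55),(66,80)):
        k=(Q[:,2]>lo)&(Q[:,2]<hi)&(abs(Y)>42)&(abs(Y)<74);print(n,lo,k.sum(),np.percentile(X[k],[2,20,50,80,98]).round(1) if k.sum() else'')
    k=(Q[:,2]>66)&(Q[:,2]<90)&(abs(Y)>80);print('cheek',np.percentile(X[k],[2,98]).round(1),Y[k].min(),Y[k].max())
    k=(Q[:,2]>4)&(Q[:,2]<9)&(abs(Y)<36)&(abs(X)<80);print('board',np.percentile(X[k],[2,98]).round(1))
E
```

```text
t 0.5 shift [-0.9531 -0.3619  0.1251] turn 0.2467 yAng 68.07 tcp [242.8 602.9 231.3] w 85.9
t 0.5 shift [-1.7044 -0.8356  0.1252] turn 0.2467 yAng 68.07 tcp [242.8 602.9 231.3] w 85.9
top 10 149 [-55.2  -0.9   4.    7.9  10.5]
top 20 87 [-10.3   9.9  10.2  10.6  11.8]
top 66 198 [-23.6 -20.9  17.8  21.7  24.9]
cheek [-26.3  26.4] -87.64014808233256 87.58579175325322
board [-55.9  21.1]
side 10 76 [-55.4 -52.1  -4.4   7.   15. ]
side 20 76 [-11.9  -9.6  13.6  14.3  15.2]
side 66 116 [-23.7 -21.  -17.8  21.3  24.1]
cheek [-24.9  26.9] -87.57693167624164 87.60954374301126
board [-45.8  21.6]
```

>>> apply_moves(
  increments=[
    [[-0.95,-0.36,0.12],0.24,0.5],
    [[-0.95,-0.36,0.12],0.24,0.5],
    [[-0.95,-0.36,0.12],0.24,0.5],
    [[-0.95,-0.36,0.12],0.24,0.5],
    [[-0.95,-0.36,0.12],0.24,0.5],
    [[-0.95,-0.36,0.12],0.24,0.5],
    [[-0.95,-0.36,0.12],0.24,0.5],
    [[-0.95,-0.36,0.12],0.24,0.5],
    [[-0.95,-0.36,0.12],0.24,0.5],
  ],
)

```text
t: 1.62
tcp_pos: [429.5, 430.8, 201.3]
tcp_rot: [-2.546, -1.84, -0.0]
contact_force: [0.2, -0.4, -0.2]
gripper_width: 42.5
grip_force: 0.0
```

```bash
python3 - <<'E'
from h import *
need((560,190,200),-20.75);need((504,-325,100),-20.75)
E
```

```text
t 1.62 shift [-0.7505  0.7982  0.0053] turn 0.0068 yAng -18.3 tcp [429.5 430.8 201.3] w 42.5
t 1.62 shift [-2.7766  1.2324  0.4052] turn 0.0068 yAng -18.3 tcp [429.5 430.8 201.3] w 42.5
```

>>> apply_moves(
  increments=[
    [[-0.75,0.8,0],0.007,0.5],
    [[-0.75,0.8,0],0.007,0.5],
    [[-0.75,0.8,0],0.007,0.5],
    [[-0.75,0.8,0],0.007,0.5],
    [[-0.75,0.8,0],0.007,0.5],
  ],
)

```text
t: 2.25
tcp_pos: [561.7, 186.9, 201.4]
tcp_rot: [2.584, 1.786, 0.001]
contact_force: [0.8, 0.1, -0.2]
gripper_width: 42.8
grip_force: 0.0
```

>>> apply_moves(
  increments=[
    [[-0.96,0.28,0],0,0.5],
    [[-0.96,0.28,0],0,0.5],
    [[-0.96,0.28,0],0,0.5],
    [[-0.96,0.28,0],0,0.5],
    [[-0.96,0.28,0],0,0.5],
  ],
)

```text
t: 2.88
tcp_pos: [540.0, -63.2, 201.5]
tcp_rot: [2.586, 1.783, -0.0]
contact_force: [0.3, 0.4, 0.6]
gripper_width: 42.7
grip_force: 0.0
```

```bash
python3 - <<'E'
from h import *
need((504,-325,100),-20.75)
E
```

```text
t 2.88 shift [-1.0296  0.2377  0.4064] turn -0.0002 yAng -20.84 tcp [540.  -63.2 201.5] w 42.7
```

>>> apply_moves(
  increments=[
    [[-1,0.237,0.2],0,0.5],
    [[-1,0.237,0.4],0,0.5],
    [[-1,0.237,0.4],0,0.5],
    [[-1,0.237,0.4],0,0.5],
    [[-1,0.237,0.4],0,0.5],
    [[-1,0.237,0.4],0,0.5],
    [[-1,0.237,0.4],0,0.5],
  ],
)

```text
t: 3.75
tcp_pos: [507.2, -312.9, 101.7]
tcp_rot: [-2.585, -1.785, -0.0]
contact_force: [1.5, 0.1, -0.6]
gripper_width: 42.7
grip_force: 0.0
```

```bash
python3 - <<'E'
from h import *
need((504,-325.2,4),-20.75)
E
```

```text
t 3.75 shift [-0.0506  0.0056  0.3908] turn 0.0 yAng -20.73 tcp [ 507.2 -312.9  101.7] w 42.7
```

>>> apply_moves(
  increments=[
    [[-0.03,0,0.2],0,0.5],
    [[-0.03,0,0.2],0,0.5],
    [[-0.03,0,0.2],0,0.5],
    [[-0.03,0,0.2],0,0.5],
  ],
)

```text
t: 4.25
tcp_pos: [505.1, -321.1, 53.1]
tcp_rot: [2.584, 1.783, 0.001]
contact_force: [0.0, -0.4, 0.0]
gripper_width: 42.7
grip_force: 0.0
```

```bash
python3 - <<'E'
from h import *
need((504,-325.2,4),-20.75)
E
```

```text
t 4.25 shift [-0.0169  0.0014  0.1963] turn -0.0002 yAng -20.81 tcp [ 505.1 -321.1   53.1] w 42.7
```

>>> apply_moves(
  increments=[
    [[-0.017,0.001,0.12],0,0.5],
    [[-0.017,0.001,0.196],0,0.5],
    [[-0.017,0.001,0.196],0,0.5],
    [[-0.017,0.001,0.196],0,0.1],
    [[-0.017,0.001,0.196],0,0],
    [[-0.017,0.001,0.196],0,0],
    [[-0.017,0.001,0.196],0,0],
    [[-0.017,0.001,0.196],0,0],
  ],
  squeeze=25,
)

```text
t: 5.25
tcp_pos: [503.3, -325.4, 3.3]
tcp_rot: [2.586, 1.782, 0.001]
contact_force: [-0.1, 0.7, 8.2]
gripper_width: 13.5
grip_force: 26.5
```

>>> apply_moves(
  increments=[
    [[0,0,-0.1],0,0],
    [[0,0,-0.3],0,0],
    [[0,0,-0.56],0,0],
    [[0,0,-0.56],0,0],
    [[0,0,-0.56],0,0],
    [[0,0,-0.56],0,0],
  ],
)

```text
t: 6.0
tcp_pos: [502.0, -324.6, 141.1]
tcp_rot: [-2.585, -1.782, 0.001]
contact_force: [0.1, -0.1, -1.0]
gripper_width: 13.5
grip_force: 25.5
```

```bash
python3 - <<'E'
from h import *
need((554,-57.5,143),22.75)
E
```

```text
t 6.0 shift [ 1.0724 -0.186  -0.0066] turn -0.1211 yAng -20.85 tcp [ 502.  -324.6  141.1] w 13.5
```

>>> apply_moves(
  increments=[
    [[1,-0.186,0],-0.12,0],
    [[1,-0.186,0],-0.12,0],
    [[1,-0.186,0],-0.12,0],
    [[1,-0.186,0],-0.12,0],
    [[1,-0.186,0],-0.12,0],
    [[1,-0.186,0],-0.12,0],
    [[1,-0.186,0],-0.12,0],
    [[1,-0.186,0],-0.12,0],
  ],
)

```text
t: 7.0
tcp_pos: [548.0, -76.2, 142.1]
tcp_rot: [-1.752, -2.608, 0.0]
contact_force: [1.5, -0.7, 0.0]
gripper_width: 13.4
grip_force: 25.5
```

```bash
python3 - <<'E'
from h import *
need((554,-57.5,110),22.75)
E
```

```text
t 7.0 shift [0.0601 0.0503 0.1283] turn -0.0015 yAng 22.22 tcp [548.  -76.2 142.1] w 13.4
```

>>> apply_moves(
  increments=[
    [[0.06,0.05,0.128],-0.0015,0],
    [[0.06,0.05,0.128],-0.0015,0],
    [[0.06,0.05,0.128],-0.0015,0],
    [[0.06,0.05,0.128],-0.0015,0],
  ],
)

```text
t: 7.5
tcp_pos: [554.5, -57.0, 111.2]
tcp_rot: [1.737, 2.617, 0.001]
contact_force: [-0.1, 0.8, -0.1]
gripper_width: 13.5
grip_force: 25.5
```

```bash
python3 - <<'E'
from h import *
need((554,-57.5,100),22.75)
S=state()[0]['tcp_pos'];a=np.radians(22.75);ex=np.array([np.cos(a),np.sin(a)]);ey=np.array([-ex[1],ex[0]])
o=[]
for n,roi,c in(('top',(255,120,390,250),(554.4,-58.9)),('side',(190,90,310,230),(553.1,-55.8))):
    im,d=env.get_image(n);A,B,C,D=roi
    o.append(cv2.resize(im[B:D,A:C],(400,400),interpolation=cv2.INTER_CUBIC))
    v,u=np.nonzero(mask(im,90,112,roi));P=cloud(n,d)[v,u];k=(P[:,2]>100)&(P[:,2]<130);P=P[k];L=np.array([(P[:,:2]-c)@ex,(P[:,:2]-c)@ey]).T
    print(n,len(P),'z',np.percentile(P[:,2],[2,50,98]).round(1),pen(n,im,90,112,roi,S[2]+5))
    if len(L):
        print(cv2.minAreaRect(L.astype(np.float32)))
        f=np.polyfit(L[:,1],P[:,2],1);g=np.polyfit(L[:,1],L[:,0],1);print('zslope deg',np.degrees(f[0]),'yaw',np.degrees(g[0]),'x0',g[1],'Y',L[:,1].min(),L[:,1].max())
cv2.imwrite('pics/hold.png',np.hstack(o)[:,:,::-1])
E
```

```text
t 7.5 shift [-0.001  -0.0028  0.0447] turn 0.0003 yAng 22.85 tcp [554.5 -57.  111.2] w 13.5Traceback (most recent call last):
  File "<stdin>", line 9, in <module>
    return _quantile_unchecked(
        a, q, axis, out, overwrite_input, method, keepdims, weights)
    return _ureduce(a,
                    func=_quantile_ureduce_func,
    ...<5 lines>...
                    overwrite_input=overwrite_input,
                    method=method)
    r = func(a, **kwargs)
    result = _quantile(arr,
                       quantiles=q,
    ...<2 lines>...
                       out=out,
                       weights=wgt)
    slices_having_nans = np.isnan(arr[-1, ...])
                                  ~~~^^^^^^^^^
IndexError: index -1 is out of bounds for axis 0 with size 0
```

```bash
cat > held.py <<'E'
from h import *
def held(h0,h1,name,view=True):
    S=state()[0]['tcp_pos'];a=np.radians(22.75);ex=np.array([np.cos(a),np.sin(a)]);ey=np.array([-ex[1],ex[0]])
    o=[]
    for n,roi,c in(('top',(255,120,390,250),(554.4,-58.9)),('side',(190,90,310,230),(553.1,-55.8))):
        im,d=env.get_image(n);A,B,C,D=roi
        o.append(cv2.resize(im[B:D,A:C],(400,400),interpolation=cv2.INTER_CUBIC))
        v,u=np.nonzero(mask(im,h0,h1,roi));P=cloud(n,d)[v,u];P=P[P[:,2]>15];L=np.array([(P[:,:2]-c)@ex,(P[:,:2]-c)@ey]).T
        if len(L)>8:
            f=np.polyfit(L[:,1],P[:,2],1);g=np.polyfit(L[:,1],L[:,0],1)
            print(n,len(P),'z',np.percentile(P[:,2],[2,50,98]).round(1),'zslope',np.degrees(f[0]).round(1),'yaw',np.degrees(g[0]).round(1),'x0',g[1].round(1),'xpct',np.percentile(L[:,0],[3,50,97]).round(1),'Y',L[:,1].min().round(1),L[:,1].max().round(1))
    cv2.imwrite(f'pics/{name}.png',np.hstack(o)[:,:,::-1])
E
python3 -c "
from held import *
held(90,112,'hold')"
```

```text
side 65 z [112.9 121.2 123.8] zslope 3.5 yaw 0.2 x0 2.6 xpct [-2.3  3.5  7.4] Y -57.6 70.0
```

View pics/hold.png

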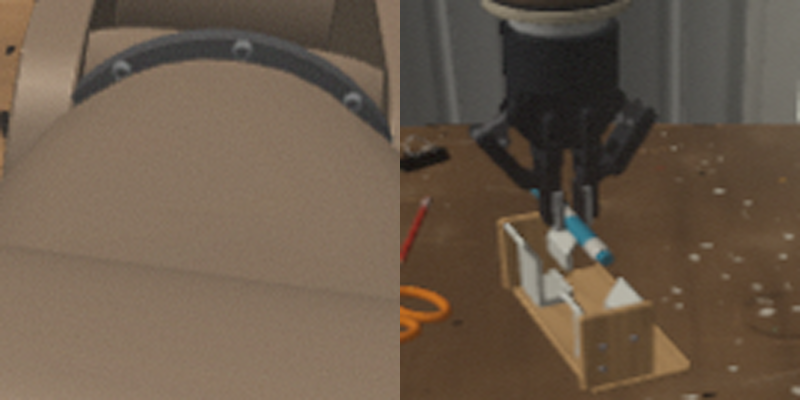

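The top view is blocked by the arm. The side view shows the pen held over the magazine along the slot, near end at about (254,172). I'll shift about 1 mm towards the tray and lower in stages.

>>> apply_moves(
  increments=[
    [[0,-0.004,0.04],0,0],
    [[0,-0.004,0.12],0,0],
    [[0,-0.004,0.17],0,0],
    [[0,-0.004,0.21],0,0],
    [[0,-0.004,0.21],0,0],
    [[0,-0.004,0.21],0,0],
  ],
)

```text
t: 8.4
tcp_pos: [553.5, -56.7, 58.1]
tcp_rot: [1.736, 2.618, 0.0]
contact_force: [-0.9, 0.2, 0.3]
gripper_width: 13.3
grip_force: 25.5
```

```bash
python3 -c "
from held import *
held(90,112,'low1');need((553.6,-57.4,21),22.75);print(state()[0]['contact_force'],state()[0]['ft_torque'])"
```

```text
side 42 z [63.3 69.1 71.2] zslope 3.1 yaw 1.1 x0 1.9 xpct [-2.3  2.7  5.8] Y 3.7 42.0
t 8.5 shift [-0.0024 -0.001   0.1492] turn 0.0004 yAng 22.89 tcp [553.6 -56.7  58.3] w 13.9
[-0.48073779  1.52528262 -0.50395661] [-0.05336432  0.05155844  0.02384781]
```

View pics/low1.png

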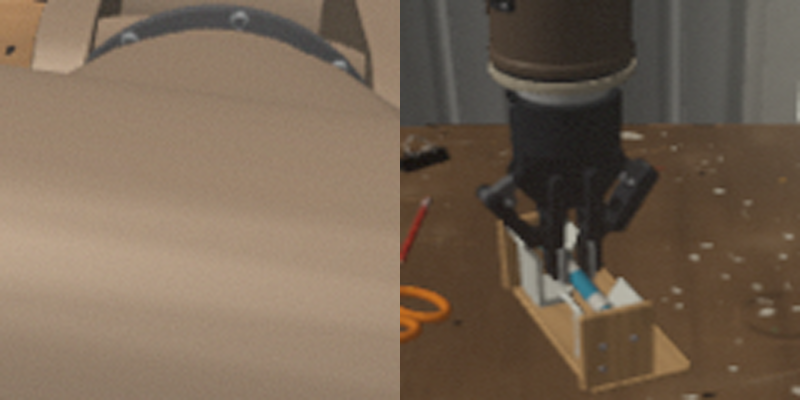

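The side view shows the pen's near end in the flare at about (250,182), with no contact force. I'll keep lowering.

>>> apply_moves(
  increments=[
    [[-0.002,-0.003,0.03],0,0],
    [[-0.002,-0.003,0.06],0,0],
    [[-0.002,-0.003,0.09],0,0],
    [[-0.002,-0.003,0.09],0,0],
  ],
)

```text
t: 9.0
tcp_pos: [552.5, -57.4, 34.5]
tcp_rot: [-1.736, -2.617, 0.0]
contact_force: [1.3, 0.6, -0.6]
gripper_width: 13.3
grip_force: 25.5
```

>>> apply_moves(
  increments=[
    [[0,0,0.03],0,0],
    [[0,0,0.058],0,0],
    [[0,0,0.058],0,0],
    [[0,0,0.058],0,0],
  ],
)

```text
t: 9.5
tcp_pos: [552.6, -57.4, 20.8]
tcp_rot: [-1.736, -2.618, 0.0]
contact_force: [0.3, -0.0, 0.1]
gripper_width: 13.5
grip_force: 25.5
```

>>> apply_moves(
  increments=[
    [[0,0,0.012],0,0],
    [[0,0,0.012],0,0],
    [[0,0,0.012],0,0.3],
    [[0,0,0.012],0,0.45],
    [[0,0,0.012],0,0.45],
    [[0,0,0.012],0,0.45],
  ],
)

```text
t: 10.25
tcp_pos: [552.7, -57.5, 17.8]
tcp_rot: [1.736, 2.618, -0.0]
contact_force: [-0.3, -0.0, -0.3]
gripper_width: 38.3
grip_force: 0.0
```

>>> apply_moves(
  increments=[
    [[0,0,-0.1],0,0.45],
    [[0,0,-0.3],0,0.45],
    [[0,0,-0.6],0,0.45],
    [[0,0,-0.6],0,0.45],
    [[0,0,-0.6],0,0.45],
    [[0,0,-0.6],0,0.45],
  ],
)

```text
t: 11.0
tcp_pos: [551.8, -57.3, 166.3]
tcp_rot: [-1.735, -2.616, 0.001]
contact_force: [-0.5, 1.1, 0.7]
gripper_width: 38.5
grip_force: 0.0
```

```bash
python3 - <<'E'
from h import *
need((470,180,168),-1.1)
E
```

```text
t 11.0 shift [ 1.0018  0.0677 -0.0055] turn 0.0666 yAng 22.88 tcp [551.8 -57.3 166.3] w 38.5
```

>>> apply_moves(
  increments=[
    [[1,0.07,0],0.066,0.5],
    [[1,0.07,0],0.066,0.5],
    [[1,0.07,0],0.066,0.5],
    [[1,0.07,0],0.066,0.5],
    [[1,0.07,0],0.066,0.5],
    [[1,0.07,0],0.066,0.5],
  ],
)

```text
t: 11.75
tcp_pos: [470.8, 180.1, 166.6]
tcp_rot: [-2.235, -2.206, 0.003]
contact_force: [-0.2, -0.6, 0.7]
gripper_width: 42.8
grip_force: 0.0
```

```bash
python3 - <<'E'
from held import *
held(90,112,'placed1')
need((456.1,287,60),-1.1)
E
```

```text
top 134 z [23.4 27.4 32.5] zslope 50.3 yaw -9.0 x0 -3.3 xpct [-6.  -0.8  3.8] Y -65.8 149.4
side 33 z [21.1 27.5 31.1] zslope -0.2 yaw 3.4 x0 4.7 xpct [-2.1  2.8  5.1] Y -65.5 -23.2
t 11.85 shift [ 0.432  -0.0684  0.428 ] turn 0.0006 yAng -0.88 tcp [471.7 178.8 167.1] w 42.6
```

View pics/placed1.png

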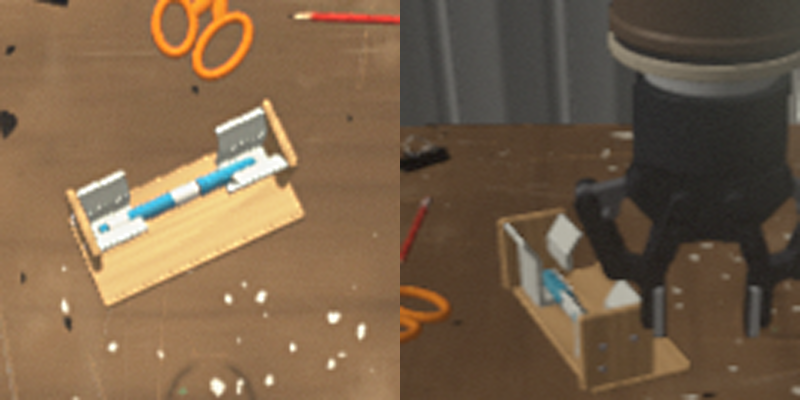

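The top view shows the blue pen lying in both channels, from (285,197) to (341,174), with its top at z≈28. It is seated level. Next is the purple pen.

>>> apply_moves(
  increments=[
    [[0.432,-0.068,0.2],0.0006,0.5],
    [[0.432,-0.068,0.43],0.0006,0.5],
    [[0.432,-0.068,0.43],0.0006,0.5],
    [[0.432,-0.068,0.43],0.0006,0.5],
    [[0.432,-0.068,0.43],0.0006,0.5],
  ],
)

```text
t: 12.48
tcp_pos: [457.0, 286.8, 60.8]
tcp_rot: [2.244, 2.199, -0.0]
contact_force: [-0.2, 0.5, 0.3]
gripper_width: 42.5
grip_force: 0.0
```

```bash
python3 - <<'E'
from h import *
need((456.1,287,4.5),-1.1)
E
```

```text
t 12.47 shift [ 0.0009 -0.0038  0.2251] turn -0.0002 yAng -1.16 tcp [457.  286.8  60.8] w 42.5
```

>>> apply_moves(
  increments=[
    [[0.001,-0.003,0.12],0,0.5],
    [[0.001,-0.003,0.225],0,0.5],
    [[0.001,-0.003,0.225],0,0.5],
    [[0.001,-0.003,0.225],0,0.1],
    [[0.001,-0.003,0.225],0,0],
    [[0.001,-0.003,0.225],0,0],
    [[0.001,-0.003,0.225],0,0],
    [[0.001,-0.003,0.225],0,0],
  ],
  squeeze=25,
)

```text
t: 13.48
tcp_pos: [456.5, 288.3, 5.6]
tcp_rot: [2.242, 2.2, 0.003]
contact_force: [1.5, -3.8, 8.2]
gripper_width: 13.7
grip_force: 26.2
```

>>> apply_moves(
  increments=[
    [[0,0,-0.1],0,0],
    [[0,0,-0.3],0,0],
    [[0,0,-0.58],0,0],
    [[0,0,-0.58],0,0],
    [[0,0,-0.58],0,0],
    [[0,0,-0.58],0,0],
  ],
)

```text
t: 14.22
tcp_pos: [454.8, 287.8, 148.1]
tcp_rot: [-2.242, -2.2, 0.002]
contact_force: [-0.1, 0.2, -0.3]
gripper_width: 13.8
grip_force: 25.2
```

```bash
python3 - <<'E'
from h import *
need((500,40,150),22.75)
E
```

```text
t 14.22 shift [-0.9876  0.1995 -0.0069] turn -0.0662 yAng -1.09 tcp [454.8 287.8 148.1] w 13.8
```

>>> apply_moves(
  increments=[
    [[-0.99,0.2,0],-0.066,0],
    [[-0.99,0.2,0],-0.066,0],
    [[-0.99,0.2,0],-0.066,0],
    [[-0.99,0.2,0],-0.066,0],
    [[-0.99,0.2,0],-0.066,0],
    [[-0.99,0.2,0],-0.066,0],
    [[-0.99,0.2,0],-0.066,0],
  ],
)

```text
t: 15.1
tcp_pos: [500.2, 40.3, 148.2]
tcp_rot: [-1.741, -2.614, 0.001]
contact_force: [0.1, 0.6, -1.0]
gripper_width: 13.4
grip_force: 25.2
```

```bash
python3 - <<'E'
from h import *
need((552.8,-57.4,110),22.75)
E
```

```text
t 15.1 shift [-0.442   0.0439  0.1525] turn -0.0002 yAng 22.67 tcp [500.2  40.3 148.2] w 13.4
```

>>> apply_moves(
  increments=[
    [[-0.442,0.044,0],0,0],
    [[-0.442,0.044,0.15],0,0],
    [[-0.442,0.044,0.15],0,0],
    [[-0.442,0.044,0.15],0,0],
    [[-0.442,0.044,0.15],0,0],
  ],
)

```text
t: 15.72
tcp_pos: [553.4, -56.6, 112.1]
tcp_rot: [1.739, 2.616, 0.0]
contact_force: [-0.1, -0.6, 0.1]
gripper_width: 14.0
grip_force: 25.2
```

```bash
python3 -c "
from held import *
held(120,150,'hold2');need((552.6,-57.4,55),22.75)"
```

```text
side 62 z [112.3 119.7 122.7] zslope 2.6 yaw 0.5 x0 1.8 xpct [-3.   3.1  6. ] Y -59.5 67.9
t 15.82 shift [-2.000e-04 -4.700e-03  2.291e-01] turn 0.0 yAng 22.76 tcp [553.6 -56.9 112.3] w 13.3
```

View pics/hold2.png

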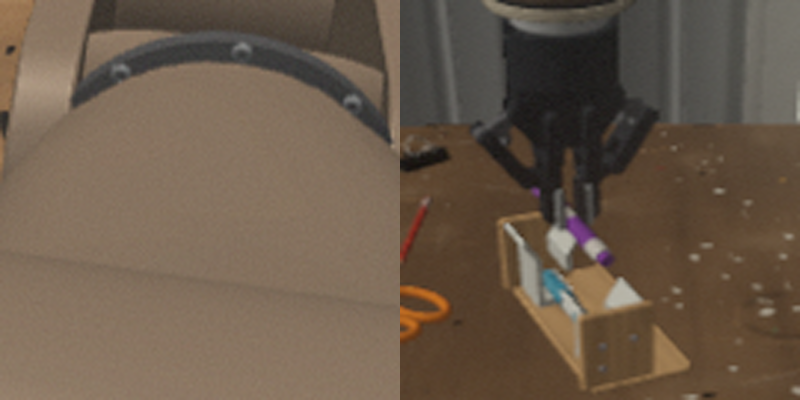

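The side view shows the purple pen held over the slot exactly as the blue one was, near end at (254,172). I'll lower along the same line.

>>> apply_moves(
  increments=[
    [[0,-0.005,0.05],0,0],
    [[0,-0.005,0.13],0,0],
    [[0,-0.005,0.19],0,0],
    [[0,-0.005,0.23],0,0],
    [[0,-0.005,0.23],0,0],
    [[0,-0.005,0.23],0,0],
  ],
)

```text
t: 16.58
tcp_pos: [552.7, -58.3, 53.8]
tcp_rot: [1.741, 2.614, 0.0]
contact_force: [3.6, 1.4, -1.7]
gripper_width: 13.8
grip_force: 25.3
```

>>> apply_moves(
  increments=[
    [[0,0,0.03],0,0],
    [[0,0,0.05],0,0],
    [[0,0,0.066],0,0],
    [[0,0,0.066],0,0],
    [[0,0,0.066],0,0],
  ],
)

```text
t: 17.2
tcp_pos: [552.7, -58.4, 37.3]
tcp_rot: [1.741, 2.614, 0.0]
contact_force: [5.8, 2.5, -3.4]
gripper_width: 13.6
grip_force: 25.2
```

>>> apply_moves(
  increments=[
    [[0,0.006,0],0,0],
    [[0,0.006,0],0,0],
    [[0,0.006,0],0,0],
  ],
)

```text
t: 17.58
tcp_pos: [553.3, -57.8, 37.4]
tcp_rot: [-1.741, -2.614, 0.001]
contact_force: [0.2, -0.5, -0.6]
gripper_width: 13.8
grip_force: 25.6
```

>>> apply_moves(
  increments=[
    [[0,0.002,0.006],0,0],
    [[0,0.002,0.006],0,0],
  ],
)

```text
t: 17.82
tcp_pos: [554.2, -57.7, 35.9]
tcp_rot: [-1.741, -2.615, 0.0]
contact_force: [-0.6, 0.3, 0.7]
gripper_width: 13.1
grip_force: 25.6
```

>>> apply_moves(
  increments=[
    [[0,0,0],0,0.25],
    [[0,0,0],0,0.4],
    [[0,0,0],0,0.45],
    [[0,0,0],0,0.45],
    [[0,0,0],0,0.45],
  ],
)

```text
t: 18.45
tcp_pos: [554.2, -57.6, 36.0]
tcp_rot: [-1.741, -2.615, 0.0]
contact_force: [0.2, 1.1, 0.5]
gripper_width: 38.3
grip_force: 0.0
```

>>> apply_moves(
  increments=[
    [[0,0,-0.1],0,0.45],
    [[0,0,-0.3],0,0.45],
    [[0,0,-0.55],0,0.45],
    [[0,0,-0.55],0,0.45],
    [[0,0,-0.55],0,0.45],
  ],
)

```text
t: 19.08
tcp_pos: [554.0, -57.6, 173.5]
tcp_rot: [1.741, 2.615, 0.0]
contact_force: [-0.1, 0.5, -1.0]
gripper_width: 38.4
grip_force: 0.0
```

>>> apply_moves(
  increments=[
    [[1,0.07,0],0,0.5],
    [[1,0.07,0],0,0.5],
    [[1,0.07,0],0,0.5],
    [[1,0.07,0],0,0.5],
    [[1,0.07,0],0,0.5],
    [[1,0.07,0],0,0.5],
  ],
)

```text
t: 19.82
tcp_pos: [473.3, 179.6, 172.4]
tcp_rot: [-1.739, -2.615, 0.003]
contact_force: [1.2, 0.1, 0.5]
gripper_width: 42.9
grip_force: 0.0
```

```bash
python3 -c "
from held import *
held(120,150,'placed2')"
```

```text
top 178 z [37.8 42.8 47.9] zslope 33.9 yaw -6.6 x0 -2.2 xpct [-5.8 -0.5  5.3] Y -69.2 149.4
side 58 z [36.4 44.6 56.5] zslope 2.7 yaw -0.7 x0 2.2 xpct [-1.2  1.9  7.5] Y -64.2 49.4
```

View pics/placed2.png

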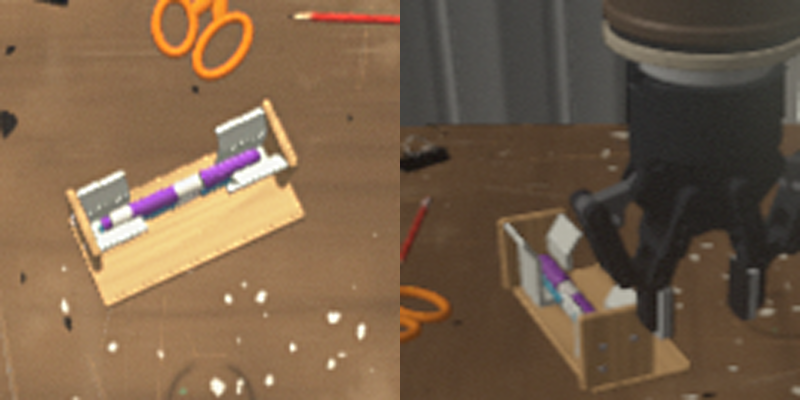

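The purple pen lies on the blue one along the slot, from (287,195) to (341,172). I'll check that it is level, then hand in.

```bash
python3 - <<'E'
from h import *
im,d=env.get_image('top');v,u=np.nonzero(mask(im,120,150,(280,165,350,205)));P=cloud('top',d)[v,u]
a=np.radians(22.75);Y=(P[:,:2]-(554.4,-58.9))@np.array([-np.sin(a),np.cos(a)]);k=(abs(Y)<75)&(P[:,2]>20)&(P[:,2]<70);Y=Y[k];z=P[k,2]
print([(lo,np.median(z[(Y>lo)&(Y<lo+25)]).round(1)) for lo in(-75,-50,-25,0,25,50) if ((Y>lo)&(Y<lo+25)).sum()>3], np.degrees(np.polyfit(Y,z,1)[0]))
if abs(np.polyfit(Y,z,1)[0])<0.025 and 40<np.median(z)<49: print('hand in',env.hand_in())
E
```

```text
[(-75, np.float64(43.3)), (-50, np.float64(43.1)), (-25, np.float64(44.3)), (0, np.float64(42.6)), (25, np.float64(43.5)), (50, np.float64(40.2))] -0.5116106034517505
the job is handed in; nothing more can be done
hand in None
```

The job is handed in: the light-blue pen lies on the slot floor with the purple pen level on top of it, both in both channels, and the gripper is open and clear of them; no verdict came back.

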